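# Wedge a visor bracket tight in its assembly fixture

### The job

The white visor bracket sits loose in the metal fixture. From the wooden rack take the tapered key (the one that clearly thickens from its thin foot up to a broad head; the other two are a straight block and a slim key), stand it foot down in the gap between the fixed block and the sliding jaw, and tap or press its head straight down until it stops, with the jaw tight against the white bracket. Leave the key standing upright in the gap.

Things in the scene. Friction and masses are not known exactly. Their poses are not given: they have to be found in the camera images.
- key: Tapered key, off-white plastic, 88 mm tall, 0.12 kg, upright in the rack. Wedge part 40 mm wide (its x), 60 mm tall; thickness (its y) grows equally on both sides from 10 mm at the foot to 25 mm under the head. Head: block 44 wide (x), 32 thick (y), 28 tall, 60 to 88 mm above the foot; grip it either way. Origin: centre of the foot's underside, z up. Turned half round about z it is the same.
- rack: Plywood rack 70 x 220 mm on the bench with three cells in a row along y, 70 mm apart, floor 6 mm, walls 12 mm high. One key stands in each, order varies. The two wrong keys are as tall and of the same plastic: one a plain straight block 24 mm thick without a head, one slim with a nearly straight 10 to 12 mm shank and a 16 mm thick head. Origin: centre of the underside.
- gap (a point): Middle of the fixture's gap at its start, 62 mm above the bench; z up, x along the gap (60 mm, open ends), y across: fixed block on +y, jaw on -y. Tapered faces 14.8 mm apart here, 50 mm deep; bevels above widen to 35 mm at the top, 10 mm higher. Key x goes along gap x. Its foot first lands 19 mm below the point; when tight the foot is 44 mm below, head's top 44 mm above, 3 mm towards -y.
- jaw (a joint): Slide of the jaw in m: 0 at the start, 0.006 when tight against the white bracket, towards -y of the gap. The key drives it aside; a spring pushes it back. Driving the key takes 3 N rising to about 13 N, then the resistance rises steeply when tight; the key stays by friction when let go.
Not all that is in view belongs to the job. What is shaped like the key but purple or turquoise is not meant. There is more than one size of the part that bears gap; the job needs the largest.

How it is judged:
By the outcome, as a careful person would: the job done as asked, in the order asked, and still so for the second after the job is handed in, with the robot touching nothing.
It also fails if it takes over 45 s, if anything falls off the work surface, if the arm or the gripper's body presses on something with over 40 N, if the wrist force passes 120 N, or if a joint passes its speed limit or range.

### The arm

A 6-joint arm with a two-finger parallel gripper is mounted at the origin on the work surface. World frame = base frame: x ahead of the robot, y to its left, z up, the work surface at z = 0. Lengths are in mm, angles in rad, forces in N, time in s.
With the tool pointing down it reaches from about 350 to 975 mm from the base axis. Payload 7.1 kg.
Tool frame: the origin (TCP) lies midway between the tips of the shut fingers; the grasp point (between the pads) lies 19 mm behind it; z points along the fingers, x is the direction in which the jaws open and shut, and the axes are right-handed (so a half turn about z gives the same grasp; the last joint's range is limited). The gripper opens to 88 mm and grips with 3 to 60 N. Pads are 20 mm wide; open, the fingers measure 115 mm over their backs; the gripper's body (75 mm by 178 mm) begins 61 mm behind the grasp point.
Start: joints at [1.304, 0.423, 1.63, -0, 1.089, -0.019], TCP at [153.263, 605.9, 222.675] pointing down, gripper open.
Joint ranges: [-3, 3], [-0.9, 2.11], [0.09, 2.58], [-1.31, 4.45], [0.11, 2.69], [-2.54, 2.54]. Speed limits (rad/s): [2.39, 2.39, 3.01, 3.14, 3.14, 3.14].

### API

Orientations are given as a rotation vector (axis times angle).
In Python, from cell import robot gives the robot as it stands. Calls block until the motion is done:
- robot.move_ptp(position, orientation): joint-space move of the TCP to a pose.
- robot.move_l(position, v=150, rotation=None): straight line of the TCP; rotation=None keeps the orientation; v is the mean speed in mm/s.
- robot.set_joints(angles): joint-space move.
- robot.open() and robot.close(effort=None): open the fingers fully, or close them until they stop; effort is the grip in N (None keeps the last).
- robot.sleep(seconds).
- robot.ik(position, orientation): joint angles nearest the present ones, or None.
- robot.get_obs(): the state.
- robot.get_image(name): name is "side" or "top" or "wrist"; returns the picture (384x512x3 uint8, red, green, blue); there is no depth.
- robot.get_calibration(name): a dict with "fx", "fy", "cx", "cy" (pixels), "D" ([k1, k2, p1, p2, k3] as OpenCV has them; the pictures are not rectified), "R" (3x3) and "t" (3): a world point X has camera coordinates R X + t. Camera axes: x right, y down, z forward; pixel columns grow to the right and rows downward; lengths in mm; the calibration is good to about 2 mm. A picture is of the moment at which its call begins: read the wrist's pose just before it. get_calibration takes no time and is no camera call; for the wrist camera it gives the pose at the moment of the call.
A pose or a line that the arm cannot do raises robot.Unreachable and nothing moves.
- robot.job_done(): hands the job in, once; it reports no verdict.
Trained networks look in the newest picture that a camera, given by its name, has taken for a name from the list of things; names that differ only in an ending like _2 or _b are one class to them, and where a whole thing is asked for, a point or a joint stands for the part that bears it (a point fixed in the world has none). Each returns a list of dicts, best first, with "conf" (0 to 1); they miss things now and then, are a little off and sometimes report something else, mostly with a low value. They report only what shows in the picture. A call takes as long as a camera call. They do not tell look-alikes from the thing itself.
- robot.search_frame(name, camera): "rect" ([left, top, width, height] in pixels, round what is visible of it).
- robot.spot_point(name, camera): "at" ([column, row] in pixels: a listed point, or the origin of a listed thing).
The state is a dict: "time_s": time; "q": joint angles; "qvel": joint speeds; "effort": joint torques, N m; "ee_pos": TCP position; "eef_rot": TCP orientation; "contact_force": force on the tool from outside, world axes, zero at the start; "ft_torque": the same for the moment, N m; "gripper_width": finger opening in mm.
Only numpy, scipy, OpenCV 4.12 (cv2) and the standard library are available. Lean on these libraries where they do the work, as an engineer would, in place of code of your own. Each camera call takes 0.05 s, during which the arm holds its last target. There are 200 camera calls.

## Working session

There is one attempt and no reset: what is moved stays moved. The work goes in short steps, each a Python script; the robot and the scene stay as the last script left them, time stands still between calls to the robot, and variables do not carry over. Pictures are saved under pics/ and viewed, on a budget of 10 in all, crops included, one or two more only if the job needs it, and the job is handed in when it is done.

```bash
mkdir -p pics; ls
python3 - <<'E'
from cell import robot
import cv2,numpy as np
for n in ("top","side"):
    im=robot.get_image(n); cv2.imwrite(f"pics/{n}0.png",im[:,:,::-1])
    c=robot.get_calibration(n); print(n,{k:np.round(v,3).tolist() for k,v in c.items()})
    for nm in ("key","rack","gap","jaw"):
        print(nm,[(np.round(d['rect']).tolist(),round(d['conf'],2)) for d in robot.search_frame(nm,n)],[(np.round(d['at'],1).tolist(),round(d['conf'],2)) for d in robot.spot_point(nm,n)] if nm!='jaw' else '')
print(robot.get_obs())
E
```

```text
pics
top {'fx': 452.522, 'fy': 452.522, 'cx': 253.716, 'cy': 187.504, 'D': [-0.151, 0.0, 0.0, 0.0, 0.0], 'R': [[0.028, -1.0, 0.014], [-0.988, -0.03, -0.149], [0.149, -0.01, -0.989]], 't': [8.19, 614.904, 937.205]}
key [([208.0, 266.0, 20.0, 22.0], 0.82), ([201.0, 213.0, 15.0, 24.0], 0.69), ([246.0, 202.0, 25.0, 17.0], 0.64)] [([211.8, 227.1], 0.81), ([219.0, 278.0], 0.67), ([256.9, 214.0], 0.55)]
rack [([131.0, 210.0, 101.0, 34.0], 0.68)] [([180.2, 227.0], 0.75)]
gap [([360.0, 272.0, 67.0, 43.0], 0.98), ([325.0, 84.0, 69.0, 44.0], 0.85), ([344.0, 158.0, 92.0, 74.0], 0.67)] [([380.3, 297.9], 0.87), ([378.2, 196.9], 0.73)]
jaw [([380.0, 285.0, 15.0, 20.0], 0.9), ([371.0, 176.0, 32.0, 38.0], 0.8), ([344.0, 86.0, 20.0, 27.0], 0.66)] 
side {'fx': 357.178, 'fy': 357.178, 'cx': 253.148, 'cy': 186.126, 'D': [-0.112, 0.0, 0.0, 0.0, 0.0], 'R': [[-0.977, -0.214, 0.024], [-0.144, 0.567, -0.811], [0.16, -0.795, -0.585]], 't': [577.52, 141.817, 906.118]}
key [([264.0, 208.0, 18.0, 27.0], 0.85), ([258.0, 180.0, 18.0, 32.0], 0.83), ([304.0, 208.0, 26.0, 34.0], 0.66)] [([272.5, 238.5], 0.92), ([310.9
[... 411 characters left out ...]
.0, 8.0], 0.41)] 
{'time_s': 0.8, 'q': array([ 1.30401006e+00,  4.23078881e-01,  1.62988754e+00, -1.67129979e-05,
        1.08863025e+00, -1.89911852e-02]), 'qvel': array([-1.85232962e-03,  5.98780969e-05,  2.43808026e-04, -1.60863789e-04,
        1.39154442e-03, -1.22085642e-03]), 'effort': array([ 1.66618582e-03, -5.44510567e+01, -2.74038202e+01,  6.45703124e-02,
        1.66732381e-02, -1.91923823e-05]), 'ee_pos': array([153.26175536, 605.90059144, 222.69316163]), 'eef_rot': array([2.47892182e+00, 1.92988636e+00, 8.88059598e-06]), 'contact_force': array([ 0.13142833,  0.25848044, -0.51765372]), 'ft_torque': array([ 0.03098201, -0.01025483, -0.01089794]), 'gripper_width': 87.7585907267776}
```

Run:
```python
import cv2
a=cv2.imread("pics/top0.png");b=cv2.imread("pics/side0.png")
cv2.imwrite("pics/top0b.png",cv2.resize(a[60:340,110:450],(800,600*280*800//(340*600)) ,interpolation=cv2.INTER_CUBIC)[:600])
cv2.imwrite("pics/side0b.png",cv2.resize(b[110:310,165:365],(600,600),interpolation=cv2.INTER_CUBIC))
```

```text
(no output)
```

View pics/top0b.png

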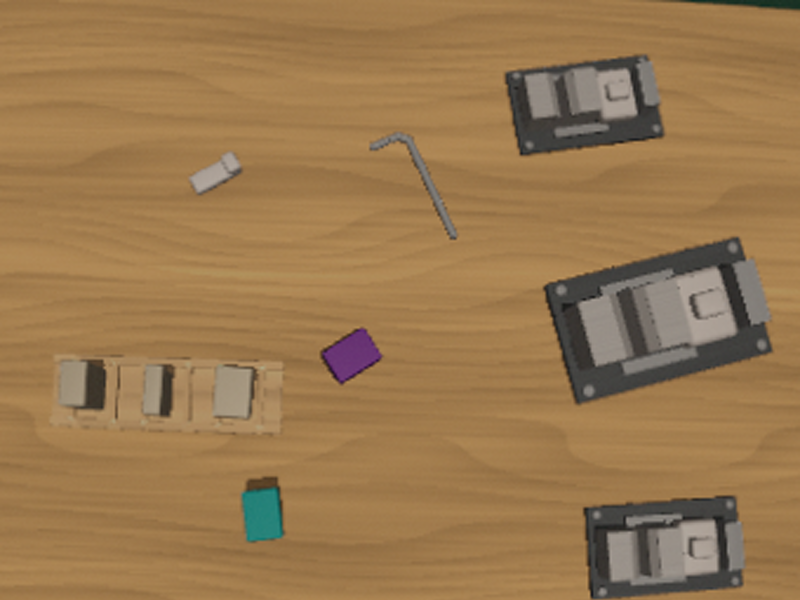

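View pics/side0b.png

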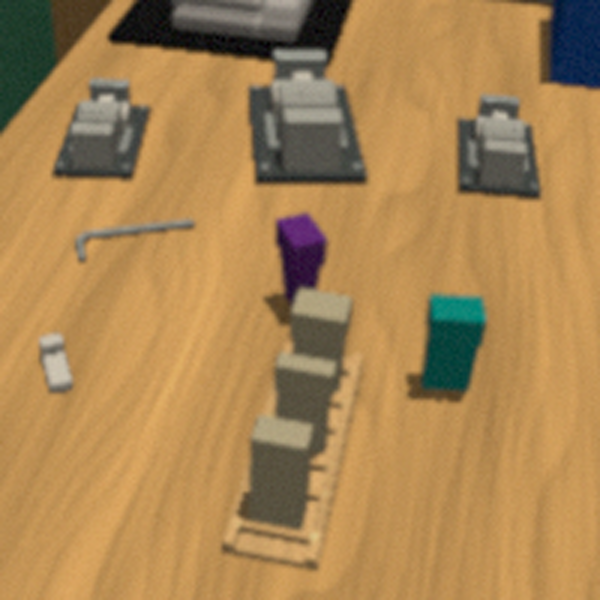

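The top view shows the rack with a block on the left, the slim key in the middle and the broad 32x44 head on the right at about (209,227). That right-hand key is the target. The largest fixture is the middle one, with its slot at about (379,198) and tilted about 14°. The side view agrees: the nearest key is the straight block and the farthest has the head. Next I'll triangulate and look with the wrist camera.

```bash
cat > h.py <<'E'
import numpy as np,cv2
from cell import robot
from scipy.spatial.transform import Rotation as Ro
def ray(c,p):
    K=np.array([[c['fx'],0,c['cx']],[0,c['fy'],c['cy']],[0,0,1]])
    u=cv2.undistortPoints(np.array([[p]],float),K,np.array(c['D'],float))[0,0]
    R=np.array(c['R']);d=R.T@np.r_[u,1];return -R.T@np.array(c['t']),d/np.linalg.norm(d)
def plane(c,p,z):
    o,d=ray(c,p);return o+d*(z-o[2])/d[2]
def tri(rs):
    A=0;b=0
    for o,d in rs:
        M=np.eye(3)-np.outer(d,d);A=A+M;b=b+M@o
    return np.linalg.solve(A,b)
def proj(c,X):
    K=np.array([[c['fx'],0,c['cx']],[0,c['fy'],c['cy']],[0,0,1]])
    return cv2.projectPoints(np.array(X,float).reshape(-1,1,3),cv2.Rodrigues(np.array(c['R']))[0],np.array(c['t'],float),K,np.array(c['D'],float))[0][:,0]
def down(yaw): # tool x at angle yaw in world, z down
    return Ro.from_matrix(np.array([[np.cos(yaw),np.sin(yaw),0],[np.sin(yaw),-np.cos(yaw),0],[0,0,-1]])).as_rotvec()
E
python3 - <<'E'
from h import *
t=robot.get_calibration("top");s=robot.get_calibration("side")
f=lambda x,y:(110+x*.425,60+y*.425)
g=lambda x,y:(165+x/3,110+y/3)
print("gap tri",tri([ray(t,(378.2,196.9)),ray(s,(266.6,145.6))]),plane(t,(378.2,196.9),62))
print("key top",plane(t,f(234,392),94),"foot",plane(t,(211.8,227.1),6),"side",plane(s,g(322,306),94))
a=[plane(t,f(*p),94)[:2] for p in [(220,367),(253,367),(249,418),(214,415)]];print(a)
b=[plane(t,f(*p),8)[:2] for p in [(545,288),(735,240),(770,350),(578,402)]];print(b)
print([np.degrees(np.arctan2(*(p-q))) for p,q in ((b[0],b[1]),(b[3],b[2]))])
r=[plane(t,f(*p),12)[:2] for p in [(53,356),(283,362),(281,433),(50,429)]];print(r)
c=robot.get_calibration("wrist");R=Ro.from_rotvec(robot.get_obs()['eef_rot']).as_matrix()
o=-np.array(c['R']).T@c['t'];print("cam in tool",R.T@(o-robot.get_obs()['ee_pos']),R.T@np.array(c['R']).T,c['fx'])
E
```

```text
gap tri [ 600.66438834 -244.3866002    59.64158999] [ 599.52990882 -243.75011449   62.        ]
key top [523.76905085 114.55142541  94.        ] foot [528.1708717  116.74905708   6.        ] side [520.62446101 123.52839046  94.        ]
[array([545.13162039, 127.62785357]), array([546.02159366,  98.88402361]), array([501.68389912, 100.67674631]), array([503.30953656, 131.09922451])]
[array([ 637.94705806, -174.5341387 ]), array([ 692.42178657, -367.69715667]), array([ 583.17327812, -400.75703923]), array([ 528.31759081, -206.75315157])]
[np.float64(-15.749209556870698), np.float64(-15.788547932584477)]
[array([557.28766102, 296.49277866]), array([558.59819172,  76.23525623]), array([491.56902109,  75.8252414 ]), array([487.77980324, 295.1699997 ])]
cam in tool [   0.19104307  -77.1770732  -161.67021304] [[ 9.99999338e-01  7.38233875e-04 -8.82556159e-04]
 [-4.59301069e-04  9.59390091e-01  2.82082332e-01]
 [ 1.05495837e-03 -2.82081740e-01  9.59389795e-01]] 316.21592775601107
```

Run:
```python
from h import *
import pickle
def look(n,pos,yaw):
    robot.move_ptp(pos,down(yaw)); robot.sleep(.3)
    c=robot.get_calibration("wrist");im=robot.get_image("wrist")
    cv2.imwrite(f"pics/{n}.png",im[:,:,::-1]);pickle.dump(c,open(f"pics/{n}.pkl","wb"))
    return c
c=look("w_gap",[600,-244,190],np.radians(15.8))
for nm in ("gap",):
    for d in robot.spot_point(nm,"wrist"): print(nm,d,plane(c,d['at'],62))
print(robot.get_obs()['q'],robot.get_obs()['time_s'])
c=look("w_key",[524,116,180],0.)
for d in robot.spot_point("key","wrist"): print(d,plane(c,d['at'],6))
print(robot.get_obs()['q'],robot.get_obs()['time_s'])
a,b=cv2.imread("pics/w_gap.png"),cv2.imread("pics/w_key.png")
cv2.imwrite("pics/w_gapb.png",cv2.resize(a,(800,600)));cv2.imwrite("pics/w_keyb.png",cv2.resize(b,(800,600)))
```

```text
gap {'at': [473.7, 183.7], 'conf': 0.83} [ 807.80332127 -181.5493201    62.        ]
gap {'at': [41.8, 139.8], 'conf': 0.79} [ 399.31968763 -253.65953481   62.        ]
gap {'at': [249.6, 186.5], 'conf': 0.64} [ 598.72860598 -244.20399499   62.        ]
[-4.04442714e-01  4.92025357e-01  1.60106722e+00  2.09654094e-06
  1.04848510e+00 -6.80390286e-01] 4.55
{'at': [281.4, 256.6], 'conf': 0.9} [559.84198476  17.56339952   6.        ]
{'at': [247.7, 173.9], 'conf': 0.69} [520.50661207 117.23671013   6.        ]
{'at': [159.9, 201.4], 'conf': 0.62} [422.00468739  85.83641012   6.        ]
[1.94983132e-01 3.51276980e-01 1.85892367e+00 4.54203015e-06
 9.31486837e-01 1.95638402e-01] 6.325
```

View pics/w_gapb.png

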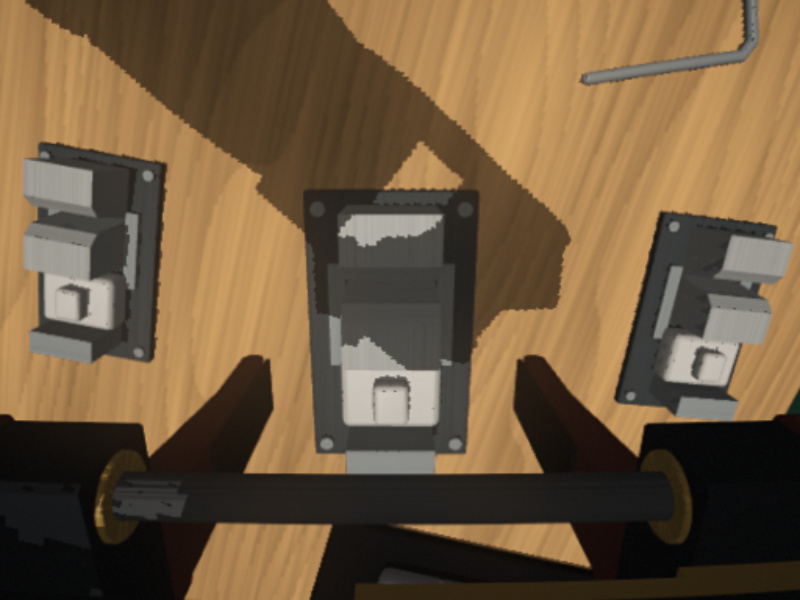

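View pics/w_keyb.png

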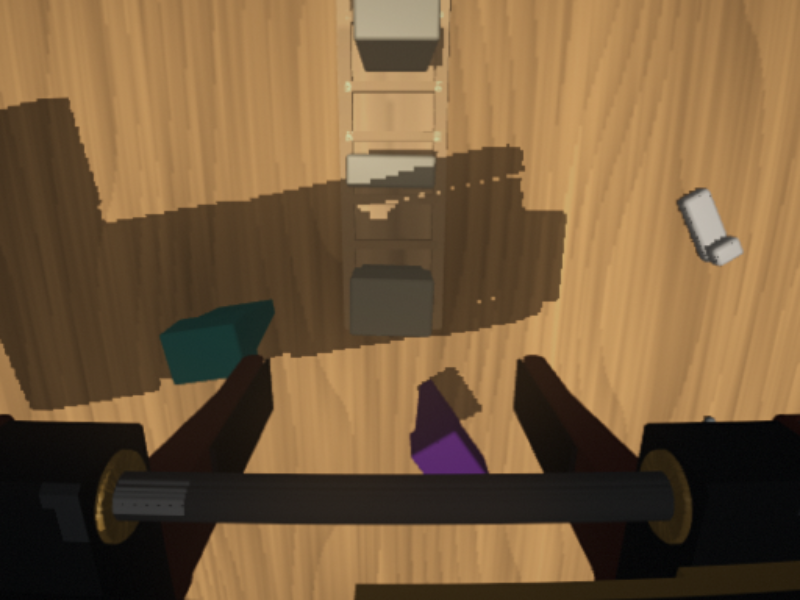

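The wrist views confirm the fixture: gap band at about rows 243–303 of the 800-wide picture, and the key head at (350–433, 278–335). I'll enlarge both with contrast to get the edges.

Run:
```python
import cv2,numpy as np
a=cv2.imread("pics/w_gap.png")[120:250,190:310];b=cv2.imread("pics/w_key.png")[155:225,205:295]
e=lambda x,s:cv2.resize(np.uint8(255*(x/255.)**.5),None,fx=s,fy=s,interpolation=cv2.INTER_CUBIC)
A=e(a,4.5);B=e(b,3.5)
o=np.zeros((590,800,3),np.uint8);o[:A.shape[0],:A.shape[1]]=A;o[:245,541:541+259]=B[:245,:259]
cv2.imwrite("pics/zoom.png",o)
```

```text
(no output)
```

View pics/zoom.png

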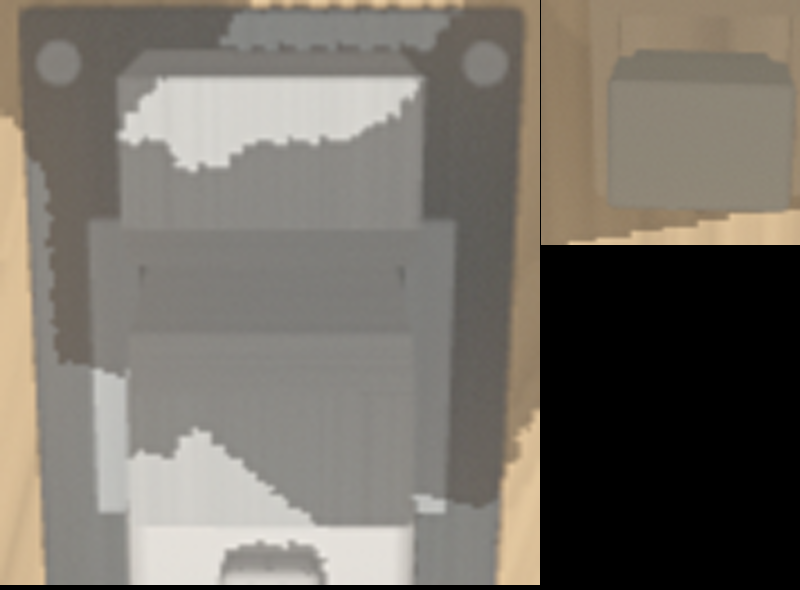

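Run:
```python
from h import *
import pickle
c=pickle.load(open("pics/w_gap.pkl","rb"));k=pickle.load(open("pics/w_key.pkl","rb"))
f=lambda x,y:(190+(x+.5)/4.5-.5,120+(y+.5)/4.5-.5)
g=lambda x,y:(205+(x-541+.5)/3.5-.5,155+(y+.5)/3.5-.5)
P=[plane(c,f(*p),72)[:2] for p in [(120,229),(422,229),(412,332),(130,332),(412,525),(130,525)]]
m=np.array(P[:4]);print(m.round(1),m.mean(0),np.linalg.norm(m[0]-m[1]),np.linalg.norm(m[3]-m[2]))
for a,b in((0,1),(3,2),(5,4)): print(np.degrees(np.arctan2(*(P[b]-P[a])[::-1])))
# model reprojection
for yaw,G in((15.8,m.mean(0)),):
    r=np.radians(yaw);X=np.array([np.cos(r),np.sin(r),0]);Y=np.array([-np.sin(r),np.cos(r),0]);G=np.r_[G,0]
    for y,z in((17.5,72),(7.4,62),(-7.4,62),(-17.5,72)):
        q=proj(c,[G+X*s*30+Y*y+[0,0,z] for s in(-1,1)]);print(y,z,((q+.5-[190,120])*4.5-.5).round(0).tolist())
    b=np.array([(P[0]+P[1])/2,(P[2]+P[3])/2]);print("dist",np.linalg.norm(b[0]-b[1]))
m=np.array([plane(k,g(*p),94)[:2] for p in [(610,82),(792,84),(790,209),(609,206)]])
print(m.round(1),m.mean(0))
print(plane(k,g(700,144),94))
```

```text
[[ 565.1 -235.4]
 [ 623.3 -218.9]
 [ 627.8 -240. ]
 [ 572.3 -255.8]] [ 597.1243763  -237.50855925] 60.5967642466097 57.771150278276515
15.86746593616534
15.877938013529619
15.89884052333132
17.5 72 [[120.0, 196.0], [421.0, 196.0]]
7.4 62 [[127.0, 235.0], [415.0, 235.0]]
-7.4 62 [[129.0, 303.0], [414.0, 304.0]]
-17.5 72 [[126.0, 363.0], [417.0, 364.0]]
dist 21.529212710172317
[[502.9 133.8]
 [544.8 133.3]
 [545.  102.7]
 [501.9 103.5]] [523.62685943 118.30892051]
[523.56954555 118.86940938  94.        ]
```

Run:
```python
from h import *
import pickle
x,y=523.6,117.5
robot.move_l([x,y,120],v=150,rotation=down(0.)); robot.move_l([x,y,66],v=80)
robot.close(40); o=robot.get_obs();print(o['gripper_width'],o['contact_force'])
robot.move_l([x,y,210],v=150); 
r=down(np.radians(15.87))
robot.move_ptp([598.8,-243.5,190],r); robot.sleep(.3)
o=robot.get_obs();print(o['gripper_width'],o['contact_force'],o['time_s'],o['ee_pos'])
c=robot.get_calibration("wrist");im=robot.get_image("wrist");pickle.dump(c,open("pics/w_h.pkl","wb"))
cv2.imwrite("pics/w_h.png",im[:,:,::-1])
robot.get_image("side");s=robot.get_image("side");cv2.imwrite("pics/s_h.png",s[:,:,::-1])
e=lambda x,s:cv2.resize(np.uint8(255*(x/255.)**.6),None,fx=s,fy=s,interpolation=cv2.INTER_CUBIC)
A=e(im[120:370,180:330,::-1],2.4);B=e(s[60:210,190:345,::-1],2.8)
O=np.zeros((600,800,3),np.uint8);O[:A.shape[0],:A.shape[1]]=A;O[:B.shape[0],362:362+B.shape[1]]=B
cv2.imwrite("pics/held.png",O)
```

```text
44.140651234350344 [-0.98921676  0.59030031  1.41582034]
43.740510068178565 [ 0.01625288 -0.01454609 -1.59393867] 11.2417 [ 599.04795415 -242.70266479  190.19827625]
```

View pics/held.png

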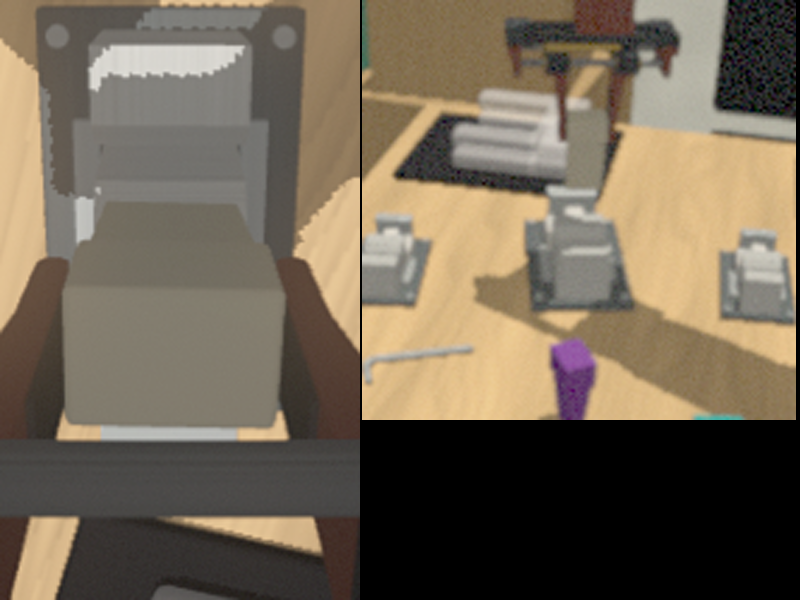

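Run:
```python
from h import *
import pickle
c=pickle.load(open("pics/w_h.pkl","rb"));T=np.array([599.05,-242.70,190.2])
r=np.radians(15.87);X=np.array([np.cos(r),np.sin(r),0]);Y=np.array([-X[1],X[0],0])
f=lambda x,y:(180+(x+.5)/2.4-.5,120+(y+.5)/2.4-.5)
for p,z in (((66,288),218),((282,288),218),((278,424),218),((68,424),218),((86,243),190),((262,243),190),((104,203),130),((238,203),130)):
    d=plane(c,f(*p),z)-T;print(p,z,(d@X).round(1),(d@Y).round(1))
# expected
for x,y,z in ((22,16,28),(-22,16,28),(22,-16,28),(22,16,0),(20,12.5,0),(20,5,-60),(-20,5,-60)):
    q=proj(c,[T+X*x+Y*y+[0,0,z]])[0];print((x,y,z),((q+.5-[180,120])*2.4-.5).round(0))
print(robot.get_obs()['ee_pos'],robot.get_obs()['eef_rot'],down(r))
```

```text
(66, 288) 218 -19.9 16.3
(282, 288) 218 21.6 16.4
(278, 424) 218 22.2 -14.1
(68, 424) 218 -20.8 -14.2
(86, 243) 190 -19.2 14.7
(262, 243) 190 21.0 14.8
(104, 203) 130 -20.6 4.5
(238, 203) 130 20.7 4.6
(22, 16, 28) [284. 290.]
(-22, 16, 28) [ 55. 290.]
(22, -16, 28) [277. 433.]
(22, 16, 0) [267. 238.]
(20, 12.5, 0) [257. 253.]
(20, 5, -60) [236. 202.]
(-20, 5, -60) [106. 202.]
[ 598.92608053 -243.16538776  190.11632498] [3.11132794e+00 4.34351351e-01 2.36754841e-04] [3.1115129  0.43369557 0.        ]
```

The tapered key is held centred within about 1 mm and upright. I'll insert it now, watching the force.

Run:
```python
from h import *
r=np.radians(15.87);Y=np.array([-np.sin(r),np.cos(r)]);X=np.array([np.cos(r),np.sin(r)])
p=np.array([598.8,-243.5])
robot.move_l([*p,116],v=100)
z=116
while z>93:
    z-=2; q=p+Y*(-0.12*max(0,103-z))
    robot.move_l([*q,z],v=20)
    o=robot.get_obs();F=o['contact_force'];print(z,F.round(1),"y",(F[:2]@Y).round(1),round(o['ee_pos'][2],1),(o['ft_torque']).round(2))
    if F[2]>12 or abs(F[:2]).max()>12: break
print(o['time_s'],o['gripper_width'])
```

```text
114 [ 0.8  0.9 -1.9] y 0.7 114.5 [-0.09  0.03  0.  ]
112 [ 0.   0.5 -0.9] y 0.5 111.9 [-0.06 -0.02  0.  ]
110 [-0.5 -0.1 -0.6] y 0.0 109.8 [-0.08  0.08 -0.01]
108 [ 0.6 -0.3 -1.4] y -0.5 107.9 [-0.18 -0.02  0.04]
106 [ 1.5 -1.2 -2.5] y -1.6 105.9 [-0.35 -0.13  0.02]
104 [ 1.3 -2.3  0.9] y -2.6 104.3 [-0.42 -0.21  0.18]
102 [ 0.6 -0.7  3.9] y -0.9 102.6 [-0.35 -0.07  0.19]
100 [ 1.3 -0.8  5.4] y -1.1 100.8 [-0.31 -0.16  0.14]
98 [ 1.5 -0.8  5.5] y -1.1 98.8 [-0.29 -0.17  0.22]
96 [ 1.1 -1.1  6.7] y -1.4 96.9 [-0.25 -0.16  0.18]
94 [ 2.1 -0.6  7.4] y -1.2 95.0 [-0.15 -0.16  0.29]
92 [ 0.6 -0.1  7.8] y -0.3 93.1 [-0.15 -0.17  0.23]
15.2833 44.20034497087801
```

Run:
```python
from h import *
r=np.radians(15.87);Y=np.array([-np.sin(r),np.cos(r)])
p=np.array([598.8,-243.5]);z=92
def st(F0=0):
    o=robot.get_obs();F=o['contact_force'];print(z,F.round(1),o['ee_pos'].round(1),o['ft_torque'].round(2),round(o['time_s'],1));return F
while z>82:
    z-=2; robot.move_l([*(p+Y*(-0.12*(103-z))),z],v=20)
    F=st()
    if F[2]>22: break
robot.open(); robot.sleep(.2); st()
q=p+Y*-3
robot.move_l([*q,130],v=150); robot.close(20); robot.sleep(.2)
b=st()[2]; z=118
robot.move_l([*q,z],v=100)
while z>98:
    z-=1; robot.move_l([*q,z],v=20); F=st()
    if F[2]-b>35: break
robot.sleep(.3); st()
```

```text
90 [ 1.8 -1.   8.4] [ 600.4 -245.3   91.2] [-0.16 -0.14  0.31] 15.5
88 [1.  0.3 9.1] [ 600.5 -245.5   89.3] [-0.13 -0.16  0.34] 15.8
86 [ 1.3 -0.5 10. ] [ 600.6 -245.7   87.4] [-0.03 -0.13  0.29] 16.0
84 [0.8 0.3 9.7] [ 600.7 -245.9   85.4] [-0.08 -0.13  0.37] 16.3
82 [-0.4 -0.1 11.1] [ 600.8 -246.2   83.5] [ 0.02 -0.15  0.33] 16.5
82 [ 0.4 -0.3 -0.1] [ 599.5 -245.9   82. ] [-0.08  0.05  0.05] 17.6
82 [ 0.3 -0.7 -0.1] [ 599.6 -246.4  130. ] [-0.02  0.03 -0.08] 19.6
117 [-0.3 -0.1 -0.3] [ 599.8 -246.4  117.2] [-0.03  0.04  0.01] 20.1
116 [-0.4  0.9  0.6] [ 599.6 -246.4  116. ] [-0.05  0.03 -0.  ] 20.3
115 [-0.1 -0.   0.5] [ 599.6 -246.4  114.9] [-0.04  0.03  0.04] 20.6
114 [ 0.3 -0.1 -0.1] [ 599.6 -246.3  113.9] [-0.05  0.07 -0.01] 20.8
113 [-1.2 -0.6  0.2] [ 599.5 -246.4  112.9] [-0.04  0.05  0.01] 21.1
112 [-0.2  0.4  0.4] [ 599.6 -246.4  112. ] [-0.02  0.06 -0.04] 21.3
111 [-1.5  0.7  5.6] [ 599.8 -246.4  111.6] [0.07 0.27 0.01] 21.6
110 [-1.4  1.8  7.9] [ 600.1 -246.4  111. ] [0.21 0.36 0.02] 21.8
109 [-2.   1.   9.4] [ 600.2 -246.5  110.3] [ 0.16  0.38 -0.05] 22.1
108 [-2.1  1.8 10.5] [ 600.3 -246.6  109.5] [ 0.14  0.4  -0.02] 22.3
107 [-1.   1.1  9.8] [ 600.5 -246.6  108.6] [ 0.17  0.36 -0.02] 22.6
106 [-1.8  0.8 10.2] [ 600.6 -246.7  107.7] [0.2  0.41 0.02] 22.8
105 [-1.6  0.8 11.4] [ 600.7 -246.8  106.8] [ 0.1   0.34 -0.  ] 23.1
104 [-0.6  1.8 13.9] [ 600.8 -246.8  106.1] [ 0.22  0.43 -0.03] 23.3
103 [-3.7  3.1 18.4] [ 601.  -246.8  105.9] [0.38 0.74 0.07] 23.6
102 [-5.8  3.6 25. ] [ 601.1 -246.9  105.7] [0.58 1.15 0.01] 23.8
101 [-7.2  4.8 30.7] [ 601.3 -246.8  105.6] [0.73 1.47 0.05] 24.1
100 [-8.1  6.2 36.8] [ 601.4 -246.9  105.4] [0.89 1.83 0.03] 24.3
100 [-8.7  6.1 37.1] [ 601.4 -246.8  105.4] [0.93 1.8  0.  ] 24.6
```

It reached a hard stop at z ≈ 105.7, against an expected 106. I'll retract and check.

Run:
```python
from h import *
import pickle
o=robot.get_obs()['ee_pos']
robot.move_l([o[0],o[1],125],v=60); robot.move_l([599.6,-246.4,230],v=200)
robot.open(); robot.sleep(.3)
c=robot.get_calibration("wrist");im=robot.get_image("wrist");pickle.dump(c,open("pics/w_f.pkl","wb"))
s=robot.get_image("side")
e=lambda x,s:cv2.resize(np.uint8(255*(x/255.)**.6),None,fx=s,fy=s,interpolation=cv2.INTER_CUBIC)
A=e(im[110:280,190:320,::-1],3.5);B=e(s[100:190,220:310,::-1],3.7)
O=np.zeros((600,800,3),np.uint8);O[:A.shape[0],:A.shape[1]]=A;O[:B.shape[0],460:460+B.shape[1]]=B
cv2.imwrite("pics/fin.png",O); print(robot.get_obs()['time_s'])
```

```text
27.65
```

View pics/fin.png

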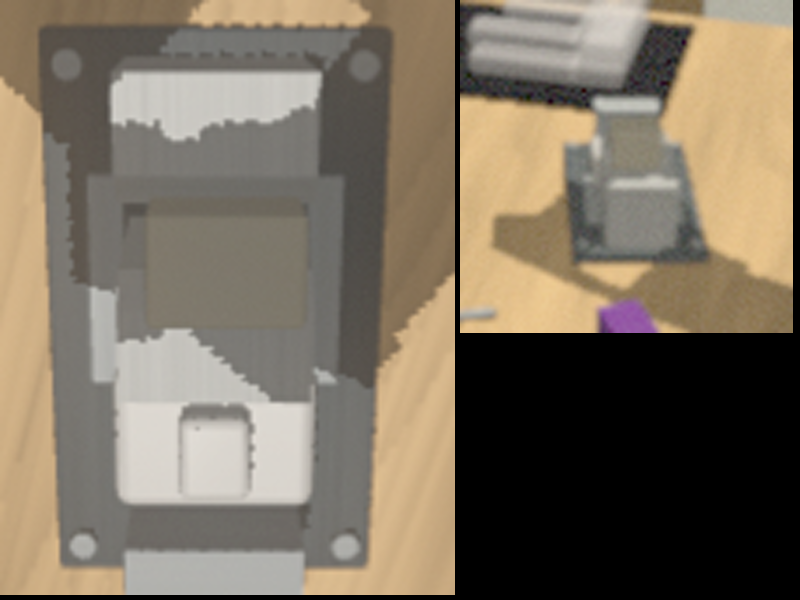

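Run:
```python
from h import *
import pickle
r=np.radians(15.87);X=np.array([np.cos(r),np.sin(r),0]);Y=np.array([-X[1],X[0],0])
G=np.array([598.8,-243.5,0])
a=pickle.load(open("pics/w_gap.pkl","rb"));c=pickle.load(open("pics/w_f.pkl","rb"))
f=lambda x,y:(190+(x+.5)/4.5-.5,120+(y+.5)/4.5-.5); g=lambda x,y:(190+(x+.5)/3.5-.5,110+(y+.5)/3.5-.5)
d0=(plane(a,f(271,229),72)-plane(a,f(271,525),72))@Y; d1=(plane(c,g(215,177),72)-plane(c,g(215,403),72))@Y
print("jaw moved",d1-d0)
for p,z in (((147,216),106),((308,216),106),((305,328),106),((148,328),106),((147,198),78),((308,198),78)):
    d=plane(c,g(*p),z)-G;print(p,(d@X).round(1),(d@Y).round(1))
```

```text
jaw moved 6.381555658693813
(147, 216) -18.0 12.5
(308, 216) 24.5 12.5
(305, 328) 24.4 -18.5
(148, 328) -18.2 -18.6
(147, 198) -19.7 11.7
(308, 198) 26.7 11.7
```

```bash
python3 -c "
from cell import robot
robot.job_done()"
```

```text
the job is handed in; nothing more can be done
```

The tapered key is standing upright in the gap of the largest fixture, driven to its stop, and I handed the job in at about 28 s of the 45 s allowed. I gripped it by the head, lowered it into the gap, drove it partway down, then let go and pressed the head down with the shut fingers.

**Last checks:**
- **Stop:** the press took about 10–14 N, then rose steeply to 37 N with the head's top at z ≈ 105.5–106 mm (expected 106).
- **Jaw:** it slid about 6.4 mm in the pictures (expected 6) and touches the white bracket.
- **Key position:** the head is square and upright, shifted 3 mm towards -y as expected.
- **Robot:** clear of everything, with the gripper open above the fixture.

**Off centre:** the key stands about 3 mm off centre along the gap, but well inside its 60 mm length. None of the checks failed.

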